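# Height check of a specimen holder under the gauge bridge

### The arm

A 6-joint arm with a two-finger parallel gripper is mounted at the origin on the work surface. World frame = base frame: x ahead of the robot, y to its left, z up, the work surface at z = 0. Lengths are in mm, angles in degrees, forces in N, time in s.
With the tool pointing down it reaches from about 250 to 800 mm from the base axis. Payload 8.5 kg.
Tool frame: the origin (TCP) lies midway between the tips of the shut fingers; the grasp point (between the pads) lies 19 mm behind it (arm.grip_point_offset is the distance from the TCP to the grasp point, in mm); z points along the fingers, y is the line along which they close (so a half turn about z gives the same grasp; the last joint's range is limited). The gripper opens to 85 mm and grips with 20 to 120 N. Pads are 22 mm wide; open, the fingers measure 114 mm over their backs; the gripper's body (76 mm by 85 mm) begins 54 mm behind the grasp point. The pads swing forward as they close: fully open they stand 13 mm farther back than shut.
Start: joints at [77.177, 13.648, -0.773, 75.585, 0, 90], TCP at [116.505, 511.865, 231.276] pointing down, gripper open.
Joint ranges: [-152.45, 152.45], [-59.26, 108.67], [-65.41, 83.53], [-104.44, 129.93], [-82.83, 76.93], [-180, 180]. Speed limits (degrees/s): [127.2, 127.2, 159.86, 180, 180, 180].

### API

Orientations are given as [roll, pitch, yaw] about the fixed x, y, z axes, in that order (R = Rz(yaw) Ry(pitch) Rx(roll)).
In Python, from rig import arm, eyes, sign_off, models gives the robot as it stands.
- The arm moves only by the tool move_arm, never from a script. Its argument "targets" is a list of rows, each an object of numbers: "tx", "ty", "tz": the shift along the tool's x, y, z in cm; "roll": the turn about the tool's z in degrees. A call has 1 to 12 rows; each row shifts and turns the commanded pose from where the row before left it, along the tool's axes as they then stand; what a row does not reach is not made up. A row lasts 1/8 s, in which the tool goes at most 62.5 mm and 10.7 degrees, less where a joint would pass 70% of its speed; a pose out of reach is approached as far as the arm can. A call with a gripper value outside its range is refused whole. "jaw" is the finger opening in cm, from 0 to 8.54, set as the call begins (left out, the last holds). The fingers move at their own pace and stop on an object; the grip force is fixed at half the most. Time passes only in rows, so rows that do not move let the fingers close. It gives the time, the measured TCP pose, the force, the opening and the grip force at its end, in the units of the state.
- arm.get_obs(): the state, without advancing time (a new reading comes with each control period).
- eyes.camera(name): name is "side" or "top"; returns a dict with "img" (384x512x3 uint8, red, green, blue), "fx", "fy", "cx", "cy" (pixels), "origin" and "attitude" of the camera in the world. Camera axes: x right, y down, z forward; pixel columns grow to the right and rows downward; lengths in mm; the calibration is good to about 2 mm. A picture is of the moment at which its call begins. There is no depth.
- sign_off(): hands the job in; it is judged then, once.
Trained networks look in the newest picture that a camera, given by its name, has taken for a name from the list of things; names that differ only in an ending like _2 or _b are one class to them, and where a whole thing is asked for, a point or a joint stands for the part that bears it (a point fixed in the world has none). Each returns a list of dicts, best first, with "confidence" (0 to 1); they miss things now and then, are a little off and sometimes report something else, mostly with a low value. They report only what shows in the picture. A call takes as long as a camera call. They do not tell look-alikes from the thing itself.
- models.masks_of(camera, thing): "pixels" (384x512 bool, what is visible of it).
- models.pinpoint(camera, thing): "position" ([x, y, z] in mm, in world coordinates, good to about 4 mm: a listed point, or the origin of a listed thing).
The state is a dict: "time": time; "joint_pos": joint angles; "dq": joint speeds; "tau": joint torques, N m; "eef_pos": TCP position; "ee_rot": TCP orientation; "ft_force": force on the tool from outside, world axes, zero at the start; "torque": the same for the moment, N m; "width": finger opening in mm; "gripper_force": force on a finger pad.
Only numpy, scipy, OpenCV 4.12 (cv2) and the standard library are available. Lean on these libraries where they do the work, as an engineer would, in place of code of your own. Each camera call takes 0.05 s, during which the arm holds its last target. There are 200 camera calls.

### The job

Check the holder with the red specimen for height: take it from the black tray, set it down flat in the flared mouth of the gauge, red specimen towards the yellow bridge bar, then push it along the lane so that the specimen passes under the bar and the holder meets the orange sprung stop pad. Lean on the pad with about 10 newtons for a second, never more than 16, without knocking the bar, then let go and leave the holder there; leave everything else where it is.

Things in the scene. Friction and masses are not known exactly. Their poses are not given: they have to be found in the camera images.
- holder_puck (a point): Centre of the red disc (30 mm diameter, 18 tall) fixed on a loose aluminium plate 110 long (x) x 44 wide x 18 mm thick, about 0.28 kg in all. The centre is 27 mm above the underside, 9 above the plate's top. x points to the plate's front end, 35 mm ahead of this point; z up. Grasp the disc from above, across the plate. It starts flat on the tray floor, 4 mm above the table.
- holder_rear (a point): Middle of the rear end face of that holder (44 wide x 18 mm high, the end with a black stripe on top; the face to push on), 9 mm above its underside and 75 mm behind the red disc's centre; x towards the front end.
- gauge: Fixed height gauge, base plate 130 wide and 8 mm thick, from x = -145 to +125 mm. Origin at table level below the yellow bar; x is the pushing direction, y across, z up. Lane floor at z = 8 mm. Steel fences 12 mm above it, straight and 50 mm apart from x = -35 to +70 mm, flaring to 76 mm apart at x = -80 mm, open apron before. Blue bridge posts at y = +-50 mm, 16 mm wide.
- lane_mouth (a point): Point on the lane floor, 85 mm before the bar, axes as the gauge. Set the holder down flat with its middle here (red disc 65 mm before the bar, front end 30 mm before it). Sliding it on takes 1 to 4 N of friction.
- lane_end (a point): Point on the lane floor, 70 mm past the bar, axes as the gauge. The orange stop pad's face (36 wide, from 2 to 26 mm high) stands up to 10 mm before or after it: its blue carriage is clamped elsewhere each time and not reported, so find it by feel. With the holder on the pad, its rear end is still 30 to 50 mm before the bar: the pusher need not pass under.
- bar: Fixed yellow bridge bar across the lane, 10 mm along the lane, 116 mm long (y), 12 mm high; origin at its centre. Underside 38.5 mm above the lane floor, top 50.5 mm above it; the specimen clears it by about 2.5 mm if the holder stays flat on the floor. Axes as the gauge.
- stop_pad (a joint): How far the orange stop pad is pressed in, in metres: 0 at rest, grows along the gauge's +x, 12 mm at most. Preload 3 N, then 2 N per mm: 10 N is 3.5 mm, 16 N is 6.5 mm. The pad springs back and pushes the holder back a little when released.
- green_holder_puck (a point): Green specimen on an identical holder lying on the same tray; leave it. Site at the centre of the green disc, axes as the red one.
- wood_box: Loose wooden box 70 x 130 x 45 mm; origin at the centre of its underside. Leave it.
- oil_bottle: Small amber bottle, 34 mm diameter, 75 mm tall; origin at the centre of its underside. Leave it.
- joystick: White microscope joystick box 100 x 60 x 20 mm with a blue knob to 50 mm height; origin at the centre of its underside. Leave it.
- dish: Shallow glass dish, 90 mm diameter, 16 mm tall; origin at the centre of its underside. Leave it.
- brush: Red-handled brush about 150 mm long, lying on the table; leave it.
- weight: Brass weight, 40 mm diameter, 35 mm tall; origin at the centre of its underside. Leave it.
Not all that is in view belongs to the job. Leave any pink or purple look-alike of the part that bears holder_puck alone.

How it is judged:
By the outcome, as a careful person would: the job done as asked, in the order asked, and still so for the second after the job is handed in, with the robot touching nothing.
It also fails if it takes over 67 s, if anything falls off the work surface, if the arm or the gripper's body presses on something with over 40 N, if the wrist force passes 120 N, or if a joint passes its speed limit or range.

## Working session

There is one attempt and no reset: what is moved stays moved. The work goes in short steps, Python scripts to look and compute and a tool call to move; the robot and the scene stay as the last step left them, time stands still between calls to the robot, and variables do not carry over. Pictures are saved under pics/ and viewed, at most 10 in all, crops included, and the job is handed in when it is done.

Besides the shell and the picture viewer there is one more tool, called after "Request:" in YAML: its name, and indented under it one key for each argument. move_arm: Moves the arm, as the interface text tells. Its arguments: {"type":"object","properties":{"targets":{"type":"array"},"jaw":{"type":"number"}},"required":["targets"]}

```bash
mkdir -p pics
cat > h.py <<'E'
import numpy as np, cv2
from rig import arm, eyes, models
from scipy.spatial.transform import Rotation as R
def cam(n):
    c=eyes.camera(n); return c
def att(c):
    a=np.array(c['attitude'],float)
    return a if a.shape==(3,3) else (R.from_euler('xyz',a,degrees=True).as_matrix() if a.size==3 else R.from_quat(a).as_matrix())
def px2w(c,u,v,z):
    d=att(c)@np.array([(u-c['cx'])/c['fx'],(v-c['cy'])/c['fy'],1]); o=np.array(c['origin'],float)
    return o+d*(z-o[2])/d[2]
def w2px(c,p):
    q=att(c).T@(np.array(p,float)-np.array(c['origin'])); return c['cx']+c['fx']*q[0]/q[2], c['cy']+c['fy']*q[1]/q[2]
def save(c,n,box=None,s=1):
    i=c['img'][:,:,::-1]
    if box: i=i[box[1]:box[3],box[0]:box[2]]
    cv2.imwrite('pics/'+n,cv2.resize(i,None,fx=s,fy=s,interpolation=cv2.INTER_CUBIC))
E
python3 - <<'E'
from h import *
print(arm.get_obs(), arm.grip_point_offset)
ims=[]
for n in('top','side'):
    c=cam(n); print(n,c['origin'],c['attitude'],c['fx'],c['cx'],c['cy'])
    save(c,n+'0.png',s=1.5)
    for t in('holder_puck','holder_rear','green_holder_puck','gauge','lane_mouth','lane_end','bar'):
        print(t,[(np.round(d['position'],1).tolist(),round(d['confidence'],2),np.round(w2px(c,d['position'])).tolist()) for d in models.pinpoint(n,t)])
E
```

```text
{'time': 0.0, 'joint_pos': array([ 7.71780909e+01,  1.36793538e+01, -8.19226687e-01,  7.55842803e+01,
        1.86487956e-03,  9.00006025e+01]), 'dq': array([-0.05382394, -0.04540424, -0.048265  ,  0.09181143, -0.06977408,
       -0.09254623]), 'tau': array([-1.62438479e-03, -5.38774431e+01,  3.46439517e+01,  1.83905032e-02,
       -2.67371961e-04, -1.86642774e-05]), 'eef_pos': array([116.40188809, 511.48451642, 230.67678887]), 'ee_rot': array([-1.79917139e+02, -1.86400630e-03,  1.67177486e+02]), 'ft_force': array([ 0.64148336, -0.15096245, -0.50901192]), 'torque': array([ 0.00688845, -0.01603022, -0.00810098]), 'gripper_force': 0.0, 'width': 85.56780779653135} 18.700000000000003
top [ 412.07498221  -69.12360761 1612.42103023] [-1.75376907e+02  7.99472556e-02 -9.00260839e+01] 469.90557410614224 255.0164330704596 190.2626647484494
holder_puck [([294.6, -403.5, 29.0], 0.94, [356.0, 264.0]), ([273.8, -265.3, 25.2], 0.76, [314.0, 270.0]), ([546.8, -263.3, 30.8], 0.59, [313.0, 188.0])]
holder_rear [([217.7, -419.7, 8.4], 0.9, [360.0, 286.0]), ([329.6, -217.9, 10.4], 0.77, [300.0, 253.0]),
[... 590 characters left out ...]
 189.39531129444927
holder_puck [([538.8, -262.9, 29.4], 0.91, [275.0, 154.0]), ([275.0, -266.1, 30.7], 0.71, [362.0, 181.0]), ([290.6, -402.4, 29.8], 0.59, [369.0, 151.0])]
holder_rear [([549.6, -344.4, 16.2], 0.95, [283.0, 140.0]), ([217.9, -418.5, 8.9], 0.93, [393.0, 160.0]), ([462.5, -277.9, 29.3], 0.74, [301.0, 159.0]), ([329.1, -218.2, 5.9], 0.65, [336.0, 192.0])]
green_holder_puck [([462.5, -272.6, 29.5], 0.86, [300.0, 160.0])]
gauge [([517.2, 98.8, -1.5], 0.62, [222.0, 255.0]), ([662.8, 327.2, 1.8], 0.54, [114.0, 308.0])]
lane_mouth [([488.2, 17.0, 10.3], 0.97, [248.0, 232.0]), ([583.8, -496.8, -0.1], 0.4, [291.0, 116.0])]
lane_end []
bar [([510.5, 98.7, 54.5], 0.59, [223.0, 243.0])]
```

View pics/top0.png

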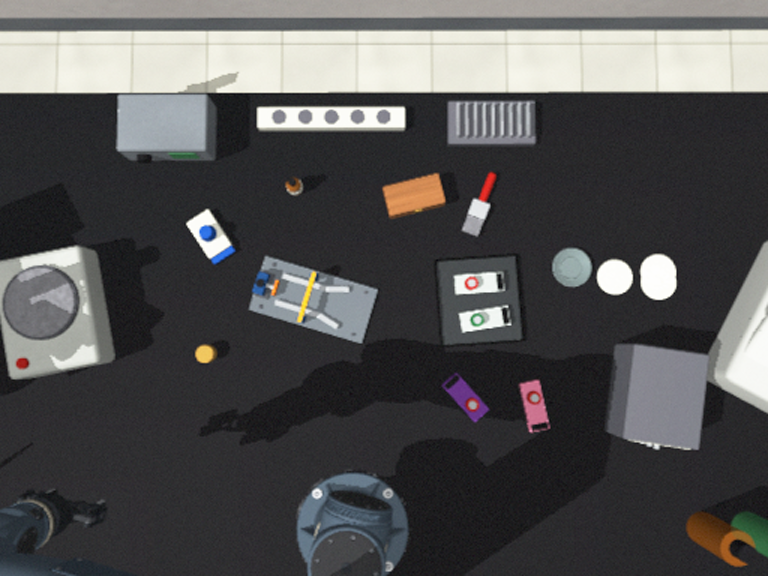

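View pics/side0.png

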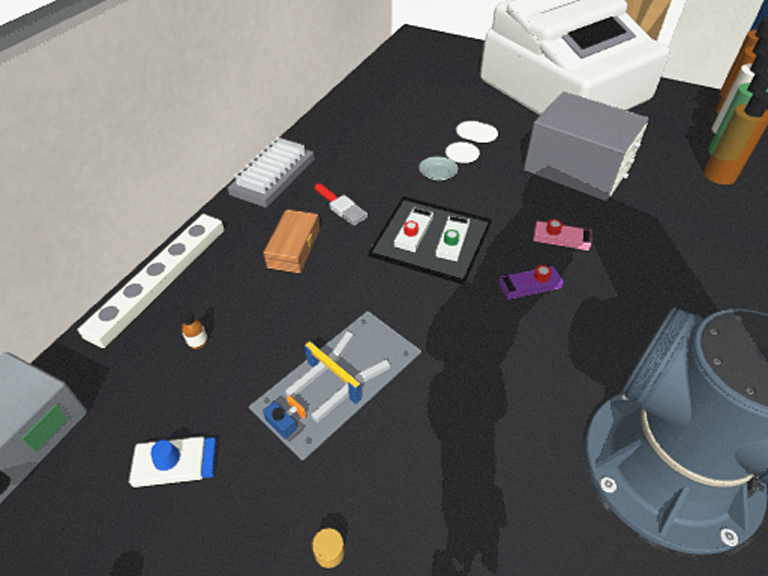

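The top picture (original pixels) has four look-alikes:
- Red disc on the white holder in the black tray, at (314,188).
- Green disc on the white holder, at (318,212).
- Red disc on the purple holder, at (315,270).
- Red disc on the pink holder, at (356,265).

By the description I choose (314,188), whose stripe (rear) is at the right and front at the left, +y. The gauge's mouth is at (230,205) and its stop pad is on the left, near (182,192).

```bash
cat > fit.py <<'E'
from h import *
from scipy.optimize import minimize
S=4
def rect(x0,x1,y0,y1,z0,z1): return np.array([[x,y,z] for x in(x0,x1) for y in(y0,y1) for z in(z0,z1)],float)
def cyl(r,z0,z1): 
    t=np.linspace(0,2*np.pi,24); return np.vstack([np.c_[r*np.cos(t),r*np.sin(t),0*t+z] for z in(z0,z1)])
def render(c,parts,p,box):
    Rz=R.from_euler('z',p[2],degrees=True).as_matrix(); m=np.zeros(((box[3]-box[1])*S,(box[2]-box[0])*S),np.uint8)
    for q in parts:
        w=q@Rz.T+[p[0],p[1],0]; k=(w-c['origin'])@att(c)
        u=np.c_[c['cx']+c['fx']*k[:,0]/k[:,2]-box[0]+.5,c['cy']+c['fy']*k[:,1]/k[:,2]-box[1]+.5]*S-.5
        cv2.fillConvexPoly(m,cv2.convexHull((u*16).astype(np.int32)),255,shift=4)
    return cv2.resize(m,None,fx=1/S,fy=1/S,interpolation=cv2.INTER_AREA)/255.
def fit(views,parts,p0):
    # views: (cam, soft mask crop, box)
    f=lambda p:sum(((render(c,parts,p,b)-m)**2).sum() for c,m,b in views)
    best=None
    for d in(-3,0,3):
        r=minimize(f,np.array(p0)+[0,0,d],method='Nelder-Mead',options=dict(initial_simplex=np.array(p0)+[0,0,d]+np.array([[0,0,0],[5,0,0],[0,5,0],[0,0,4.]]),xatol=.05,fatol=.01))
        if best is None or r.fun<best.fun: best=r
    return best.x,best.fun
def crop(c,p,w):
    u,v=map(int,w2px(c,p)); b=[u-w,v-w,u+w,v+w]; return c['img'][b[1]:b[3],b[0]:b[2]].astype(float),b
GAUGE=[rect(-145,125,-65,65,0,8),rect(-5,5,-58,58,46.5,58.5),rect(-8,8,42,58,8,50),rect(-8,8,-58,-42,8,50)]
BAR=[rect(-5,5,-58,58,46.5,58.5)]
def yellow(i): return np.clip((np.minimum(i[...,0],i[...,1])-i[...,2]-30)/90,0,1)
def red(i): return np.clip((i[...,0]-np.maximum(i[...,1],i[...,2])-20)/100,0,1)
E
python3 - <<'E'
from fit import *
G=[];B=[];H=[]
for n in('top','side'):
    c=cam(n)
    i,b=crop(c,[512,90,5],58 if n=='side' else 46)
    m=np.clip((i.max(2)-45)/60,0,1); G.append((c,m,b)); B.append((c,yellow(i),b))
    print(n,'gauge',fit(G[-1:],GAUGE,[513,100,74]),'bar',fit(B[-1:],BAR,[513,100,74]))
    i,b=crop(c,[542,-285,20],26); w=i.min(2); k=models.masks_of(n,'holder_puck')
    # white plate: threshold
    t=(np.clip((w-90)/100,0,1)).astype(np.float32); H.append((c,i,b))
    cn,lab,st,ce=cv2.connectedComponentsWithStats((t>.5).astype(np.uint8)); print(n,b,st.tolist(),np.round(ce+[b[0],b[1]],1).tolist())
    r=red(i); u=(r*np.arange(b[0],b[2])).sum()/r.sum(); v=(r*np.arange(b[1],b[3])[:,None]).sum()/r.sum(); print('red',u,v,[px2w(c,u,v,z).round(1).tolist() for z in(31,40)])
    save(c,n+'h.png',b,8)
print('both',fit(G,GAUGE,[513,100,74]),fit(B,BAR,[513,100,74]))
a=cv2.imread('pics/toph.png');d=cv2.imread('pics/sideh.png');cv2.imwrite('pics/h1.png',cv2.resize(np.hstack([a,d]),(800,400)))
E
```

```text
top gauge (array([514.09886612, 102.6282354 ,  73.31419212]), np.float64(54.67292483660131)) bar (array([514.07368682, 102.5233472 ,  73.48736495]), np.float64(17.731249092229486))
top [293, 163, 345, 215] [[0, 0, 52, 52, 2119], [9, 18, 32, 15, 327], [19, 23, 5, 5, 23], [42, 30, 2, 1, 2], [13, 40, 33, 12, 214], [23, 48, 5, 4, 19]] [[318.3, 186.2], [317.5, 188.4], [314.0, 188.2], [335.5, 193.0], [322.5, 209.5], [317.9, 212.6]]
red 313.8340468395871 188.5081843364392 [[545.8, -265.6, 31.0], [545.0, -264.5, 40.0]]
side gauge (array([515.41239144, 100.56178233,  73.14748498]), np.float64(296.879446366782)) bar (array([516.56682459,  99.83334794,  72.84617139]), np.float64(81.11324789610833))
side [251, 125, 303, 177] [[0, 0, 52, 52, 2191], [12, 13, 26, 30, 304], [39, 19, 13, 30, 174], [20, 23, 6, 4, 18], [47, 29, 5, 4, 17]] [[274.9, 149.0], [274.9, 154.4], [297.0, 162.1], [273.8, 149.8], [300.4, 155.5]]
red 273.5261026753434 152.52885032537958 [[546.1, -264.9, 31.0], [542.2, -255.7, 40.0]]
both (array([515.02345831, 101.53376542,  73.20808812]), np.float64(382.34773452518266)) (array([514.34113424, 101.17840915,  72.95786777]), np.float64(110.81087914904523))
```

View pics/h1.png

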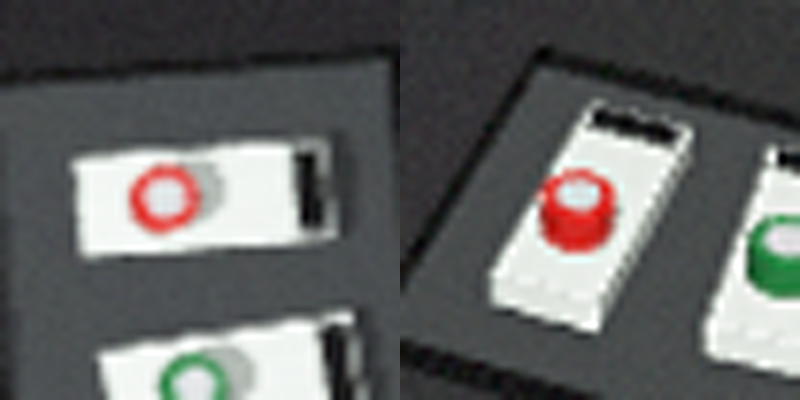

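The crop shows the red disc on a white plate at about (314,188) in the top view and (274,152) in the side view. The stripe is at the rear (−y end) and the green holder lies next to it, so the choice is confirmed. Next I fit the holder's yaw and position.

```bash
cat >> fit.py <<'E'
def hold(z): return [rect(-75,35,-22,22,z,z+18),cyl(15,z+18,z+36)]
def hmask(i,other=None):
    m=np.clip((i.max(2)-105)/80,0,1)
    m=cv2.morphologyEx(m.astype(np.float32),cv2.MORPH_CLOSE,np.ones((7,7)))
    lab=cv2.connectedComponents((m>.3).astype(np.uint8))[1]; r=red(i)>.5
    l=np.bincount(lab[r&(lab>0)]).argmax(); keep=cv2.dilate((lab==l).astype(np.uint8),np.ones((3,3)))
    return m*keep
E
python3 - <<'E'
from fit import *
V=[]
for n in('top','side'):
    c=cam(n); i,b=crop(c,[542,-285,20],26); m=hmask(i); V.append((c,m,b)); print(n,m.sum(),fit(V[-1:],hold(4),[545,-265,94]))
print(fit(V,hold(4),[545,-265,94]))
E
```

```text
top 399.475 (array([ 546.56792898, -264.03569621,   93.73196995]), np.float64(36.0137184656294))
side 403.84998 (array([ 547.14835171, -266.35416447,   94.0926116 ]), np.float64(34.83445370649248))
(array([ 546.9306626 , -264.16091429,   94.11523763]), np.float64(74.54779729799507))
```

Request:
move_arm:
  targets:
    - {"tx": -3.7,"ty": -4.13}
    - {"tx": -3.7,"ty": -4.13}
    - {"tx": -3.7,"ty": -4.13}
    - {"tx": -3.7,"ty": -4.13}
    - {"tx": -3.7,"ty": -4.13}
    - {"tx": -3.7,"ty": -4.13}
    - {"tx": -3.7,"ty": -4.13}
    - {"tx": -3.7,"ty": -4.13}
    - {"tx": -3.7,"ty": -4.13}
    - {"tx": -3.7,"ty": -4.13}
    - {"tx": -3.7,"ty": -4.13}
    - {"tx": -3.7,"ty": -4.13}
  jaw: 6.0

```text
validation failed for argument at $.ta...
```

Request:
move_arm:
  targets:
    - {"roll": 10.4}
    - {"roll": 10.4}
    - {"roll": 10.4}
    - {"roll": 10.4}
    - {"roll": 10.4}
    - {"roll": 10.4}
    - {"roll": 10.4}
    - {}

```text
validation failed for argument at $.ta...
```

```bash
cat > to.py <<'E'
import sys
from h import *
# usage: to.py x y z yaw -> tool-frame shift (cm) and roll to go (commanded assumed = measured)
x,y,z,yaw=map(float,sys.argv[1:5]); o=arm.get_obs()
Rm=R.from_euler('xyz',o['ee_rot'],degrees=True).as_matrix()
d=Rm.T@(np.array([x,y,z])-o['eef_pos'])/10
print('t',o['time'],'pos',o['eef_pos'].round(1),'rpy',o['ee_rot'].round(2),'F',o['ft_force'].round(1),'w',round(o['width'],1),'g',round(o['gripper_force'],1),'q',o['joint_pos'].round(0))
print('shift cm',d.round(2),'roll',round((o['ee_rot'][2]-yaw+180)%360-180,2))
E
python3 to.py 546 -264.5 110 94
```

```text
t 1.1 pos [116.5 511.9 231.2] rpy [-179.99   -0.    167.18] F [-0.1  0.  -0.2] w 85.5 g 0.0 q [77. 14. -1. 76.  0. 90.]
shift cm [-59.11 -66.17  12.13] roll 73.18
```

Request:
move_arm:
  targets:
    - {"tx": -3.7,"ty": -4.13,"tz": 0,"roll": 0}
    - {"tx": -3.7,"ty": -4.13,"tz": 0,"roll": 0}
    - {"tx": -3.7,"ty": -4.13,"tz": 0,"roll": 0}
    - {"tx": -3.7,"ty": -4.13,"tz": 0,"roll": 0}
    - {"tx": -3.7,"ty": -4.13,"tz": 0,"roll": 0}
    - {"tx": -3.7,"ty": -4.13,"tz": 0,"roll": 0}
    - {"tx": -3.7,"ty": -4.13,"tz": 0,"roll": 0}
    - {"tx": -3.7,"ty": -4.13,"tz": 0,"roll": 0}
    - {"tx": -3.7,"ty": -4.13,"tz": 0,"roll": 0}
    - {"tx": -3.7,"ty": -4.13,"tz": 0,"roll": 0}
    - {"tx": -3.7,"ty": -4.13,"tz": 0,"roll": 0}
    - {"tx": -3.7,"ty": -4.13,"tz": 0,"roll": 0}
  jaw: 6.0

```text
time: 2.6
eef_pos: [440.1, -71.9, 231.5]
ee_rot: [180.0, 0.0, 167.2]
ft_force: [1.3, 0.8, -0.3]
width: 60.2
gripper_force: 0.0
```

Request:
move_arm:
  targets:
    - {"tx": 0,"ty": 0,"tz": 0,"roll": 10.45}
    - {"tx": 0,"ty": 0,"tz": 0,"roll": 10.45}
    - {"tx": 0,"ty": 0,"tz": 0,"roll": 10.45}
    - {"tx": 0,"ty": 0,"tz": 0,"roll": 10.45}
    - {"tx": 0,"ty": 0,"tz": 0,"roll": 10.45}
    - {"tx": 0,"ty": 0,"tz": 0,"roll": 10.45}
    - {"tx": 0,"ty": 0,"tz": 0,"roll": 10.45}
    - {"tx": 0,"ty": 0,"tz": 0,"roll": 0}

```text
time: 3.6
eef_pos: [439.4, -69.9, 231.4]
ee_rot: [180.0, 0.0, 94.1]
ft_force: [-0.7, 0.1, 0.2]
width: 60.3
gripper_force: 0.0
```

```bash
python3 to.py 546 -264.5 100 94
```

```text
t 3.6 pos [439.4 -69.9 231.4] rpy [1.80e+02 1.00e-02 9.41e+01] F [-0.7  0.1  0.2] w 60.3 g 0.0 q [ -9.   6. -11.  74.  -0.  77.]
shift cm [-20.17   9.24  13.14] roll 0.1
```

Request:
move_arm:
  targets:
    - {"tx": -4.04,"ty": 1.85,"tz": 1.5,"roll": 0}
    - {"tx": -4.04,"ty": 1.85,"tz": 1.5,"roll": 0}
    - {"tx": -4.04,"ty": 1.85,"tz": 1.5,"roll": 0}
    - {"tx": -4.04,"ty": 1.85,"tz": 1.5,"roll": 0}
    - {"tx": -4.04,"ty": 1.85,"tz": 1.5,"roll": 0.1}
    - {"tx": 0,"ty": 0,"tz": 4.0,"roll": 0}
    - {"tx": 0,"ty": 0,"tz": 1.6,"roll": 0}
    - {"tx": 0,"ty": 0,"tz": 0,"roll": 0}

```text
time: 4.6
eef_pos: [545.1, -264.2, 99.6]
ee_rot: [-179.9, -0.1, 94.1]
ft_force: [-0.1, 0.2, -0.1]
width: 60.2
gripper_force: 0.0
```

```bash
python3 to.py 546 -264.5 25 94
python3 - <<'E'
from h import *
o=arm.get_obs()
I=[]
for n in('top','side'):
    c=cam(n); u,v=map(int,w2px(c,[545,-265,40])); i=c['img'][v-32:v+32,u-32:u+32,::-1]; I.append(cv2.resize(i,(400,400),interpolation=cv2.INTER_CUBIC))
cv2.imwrite('pics/g1.png',np.hstack(I))
E
```

```text
t 4.6 pos [ 545.1 -264.2   99.6] rpy [-1.7988e+02 -6.0000e-02  9.4060e+01] F [-0.1  0.2 -0.1] w 60.2 g 0.0 q [-26.  25.  -3.  62.  -0.  60.]
shift cm [-0.04  0.1   7.46] roll 0.06
```

View pics/g1.png

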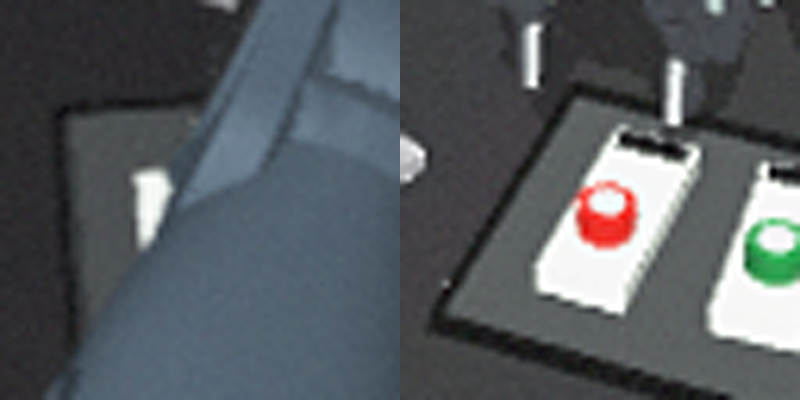

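The side view (right half) shows the open fingers straddling the red disc, high above it (pads at crop x 530 and 675, disc at 607). The arm hides the top view. I descend next.

Request:
move_arm:
  targets:
    - {"tx": 0,"ty": 0.1,"tz": 3.0,"roll": 0}
    - {"tx": 0,"ty": 0,"tz": 2.5,"roll": 0}
    - {"tx": 0,"ty": 0,"tz": 1.0,"roll": 0}
    - {"tx": 0,"ty": 0,"tz": 0.9,"roll": 0}
    - {"tx": 0,"ty": 0,"tz": 0,"roll": 0}

```text
time: 5.32
eef_pos: [547.1, -264.9, 26.7]
ee_rot: [180.0, 0.0, 93.9]
ft_force: [-0.0, 0.2, 0.5]
width: 60.1
gripper_force: 0.0
```

```bash
python3 to.py 546 -264.5 25 94
python3 - <<'E'
from h import *
c=cam('side'); u,v=map(int,w2px(c,[545,-265,40])); save(c,'g2.png',[u-30,v-30,u+30,v+30],9)
E
```

```text
t 5.325 pos [ 547.1 -264.9   26.7] rpy [1.7998e+02 2.0000e-02 9.3950e+01] F [-0.   0.2  0.5] w 60.1 g 0.0 q [-26.  29.  -9.  52.  -0.  60.]
shift cm [ 0.04 -0.11  0.17] roll -0.05
```

View pics/g2.png

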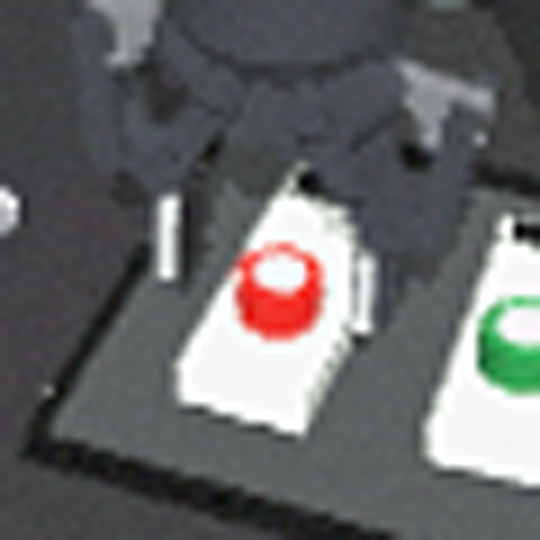

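The fingers straddle the disc: pads at crop x 168 and 365 (middle 266), disc at 280. The disc therefore sits about 3–4 mm towards −x, so I centre first and then close.

Request:
move_arm:
  targets:
    - {"tx": 0,"ty": -0.35,"tz": 0.1,"roll": 0}
    - {"tx": 0,"ty": 0,"tz": 0,"roll": 0}
    - {"tx": 0,"ty": 0,"tz": 0,"roll": 0}
  jaw: 3.6

```text
time: 5.75
eef_pos: [543.5, -265.2, 25.6]
ee_rot: [180.0, 0.0, 93.9]
ft_force: [-0.6, 0.0, 0.5]
width: 36.1
gripper_force: 0.0
```

```bash
python3 to.py 543 -264.5 25 94
python3 - <<'E'
from fit import *
c=cam('side'); u,v=map(int,w2px(c,[545,-265,40])); save(c,'g3.png',[u-30,v-30,u+30,v+30],9)
E
```

```text
t 5.75 pos [ 543.5 -265.2   25.6] rpy [1.7998e+02 2.0000e-02 9.3920e+01] F [-0.6  0.   0.5] w 36.1 g 0.0 q [-26.  29.  -9.  52.  -0.  60.]
shift cm [ 0.08 -0.04  0.06] roll -0.08
```

View pics/g3.png

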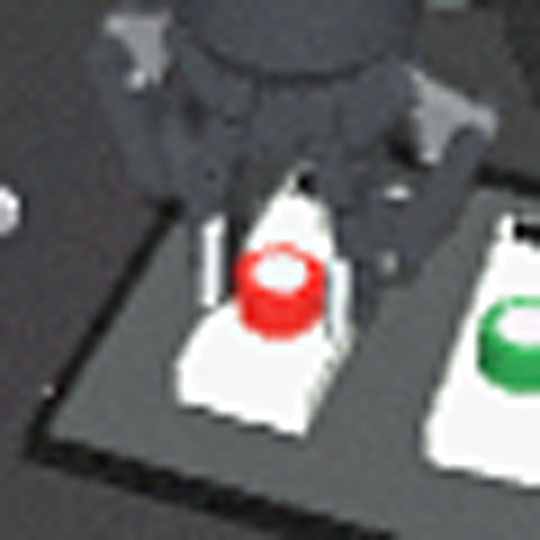

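The pads now bracket the disc (inner faces at about 226 and 330, disc 237–325) and the holder has not moved. I close now.

Request:
move_arm:
  targets:
    - {"tx": 0,"ty": -0.05,"tz": 0,"roll": 0}
    - {"tx": 0,"ty": 0,"tz": 0,"roll": 0}
    - {"tx": 0,"ty": 0,"tz": 0,"roll": 0}
    - {"tx": 0,"ty": 0,"tz": 0,"roll": 0}
  jaw: 2.0

```text
time: 6.3
eef_pos: [543.7, -265.3, 26.0]
ee_rot: [179.9, 0.0, 93.9]
ft_force: [2.3, 1.0, 6.1]
width: 27.4
gripper_force: 59.1
```

Request:
move_arm:
  targets:
    - {"tx": 0,"ty": 0,"tz": -1.5,"roll": 0}
    - {"tx": 0,"ty": 0,"tz": -3,"roll": 0}
    - {"tx": 0,"ty": 0,"tz": -4,"roll": 0}
    - {"tx": 0,"ty": 0,"tz": -4,"roll": 0}
    - {"tx": 0,"ty": 0,"tz": 0,"roll": 0}

```text
time: 6.92
eef_pos: [544.2, -265.9, 154.1]
ee_rot: [179.7, 0.2, 93.9]
ft_force: [0.1, 0.2, -3.2]
width: 27.4
gripper_force: 59.5
```

```bash
python3 - <<'E'
import math
x,y,a=514.5,101.5,73.2
t=math.radians(a)
print([(x-d*math.cos(t),y-d*math.sin(t)) for d in(65,75)])
E
python3 to.py 495.7 39.3 150 73.2
```

```text
[(495.71293319860933, 39.27423266041563), (492.8226152291646, 29.70103768509496)]
t 6.925 pos [ 544.2 -265.9  154.1] rpy [1.7974e+02 1.7000e-01 9.3920e+01] F [ 0.1  0.2 -3.2] w 27.4 g 59.5 q [-26.  23.   2.  68.  -0.  60.]
shift cm [30.78 -2.76  0.3 ] roll 20.72
```

Request:
move_arm:
  targets:
    - {"tx": 5.13,"ty": -0.46,"tz": 0,"roll": 0}
    - {"tx": 5.13,"ty": -0.46,"tz": 0,"roll": 0}
    - {"tx": 5.13,"ty": -0.46,"tz": 0,"roll": 0}
    - {"tx": 5.13,"ty": -0.46,"tz": 0,"roll": 0}
    - {"tx": 5.13,"ty": -0.46,"tz": 0,"roll": 0}
    - {"tx": 5.13,"ty": -0.46,"tz": 0,"roll": 0}
    - {"tx": 0,"ty": 0,"tz": 3,"roll": 7}
    - {"tx": 0,"ty": 0,"tz": 3,"roll": 7}
    - {"tx": 0,"ty": 0,"tz": 1,"roll": 6.8}
    - {"tx": 0,"ty": 0,"tz": 0,"roll": 0}
    - {"tx": 0,"ty": 0,"tz": 0,"roll": 0}

```text
time: 8.3
eef_pos: [494.3, 40.0, 80.5]
ee_rot: [-180.0, 0.0, 73.3]
ft_force: [-0.0, -0.2, -2.2]
width: 27.5
gripper_force: 59.6
```

```bash
python3 to.py 495.7 39.3 40 73.2
python3 - <<'E'
from fit import *
o=arm.get_obs(); print(o['eef_pos'])
zb=o['eef_pos'][2]-22
I=[]
for n in('top','side'):
    c=cam(n); u,v=map(int,w2px(c,[500,45,zb])); w=45; i=c['img'][v-w:v+w,u-w:u+w,::-1].copy(); i=cv2.resize(i,(400,400),interpolation=cv2.INTER_CUBIC)
    # overlay of expected plate outline
    p=[*o['eef_pos'][:2],73.2]; Rz=R.from_euler('z',p[2],degrees=True).as_matrix()
    for z,col in((zb+18,(0,255,0)),):
        q=[w2px(c,Rz@np.array([x,y,0])+[p[0],p[1],z]) for x,y in((35,22),(35,-22),(-75,-22),(-75,22))]
        q=((np.array(q)-[u-w,v-w]+.5)*400/(2*w)).astype(np.int32); cv2.polylines(i,[q],True,col,1)
    I.append(i)
cv2.imwrite('pics/m1.png',np.hstack(I))
E
```

```text
t 8.3 pos [494.3  40.   80.5] rpy [-1.7999e+02  1.0000e-02  7.3260e+01] F [-0.  -0.2 -2.2] w 27.5 g 59.6 q [  5.  17. -20.  53.  -0. 111.]
shift cm [-0.02  0.16  4.05] roll 0.06
[494.26648989  39.95354475  80.48781066]
```

View pics/m1.png

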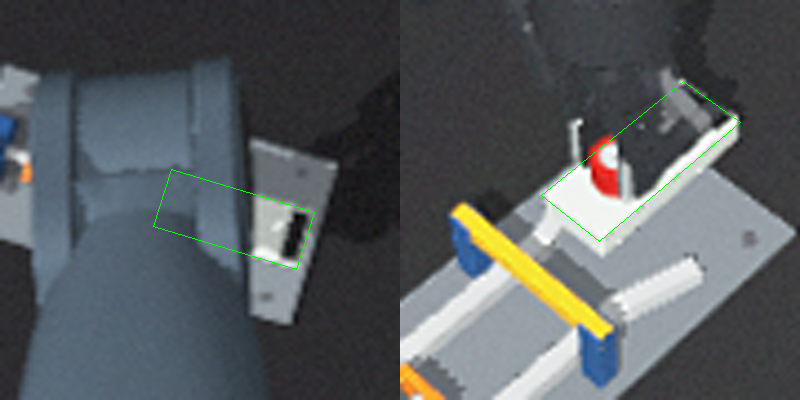

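The green outline (the robot's expectation) matches the actual plate within about a pixel in the side view (front corners at 543,197 and 600,241). The stripe end also matches in the top view. Next I check the gauge pose by overlaying its model.

Run:
```python
from fit import *
c=cam('side'); u,v=map(int,w2px(c,[512,95,10])); W,H,s=50,37,8; x0,y0=u-W,v-H
i=cv2.resize(c['img'][y0:v+H,x0:u+W,::-1],None,fx=s,fy=s,interpolation=cv2.INTER_CUBIC)
def draw(p,pts,col,closed=False):
    Rz=R.from_euler('z',p[2],degrees=True).as_matrix()
    q=[w2px(c,Rz@np.array([x,y,0.])+[p[0],p[1],z]) for x,y,z in pts]
    cv2.polylines(i,[((np.array(q)-[x0,y0]+.5)*s).astype(np.int32)],closed,col,1)
for p,col in(((514.5,101.5,73.2),(0,0,255)),((516,100.1,73.1),(0,255,0))):
    for sg in(1,-1): draw(p,[(70,25*sg,20),(-35,25*sg,20),(-80,38*sg,20)],col)
    draw(p,[(-5,-58,58.5),(-5,58,58.5),(5,58,58.5),(5,-58,58.5)],col,True)
    draw(p,[(-145,-65,8),(-145,65,8),(125,65,8),(125,-65,8)],col,True)
cv2.imwrite('pics/ov1.png',i)
```

```text
(no output)
```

View pics/ov1.png

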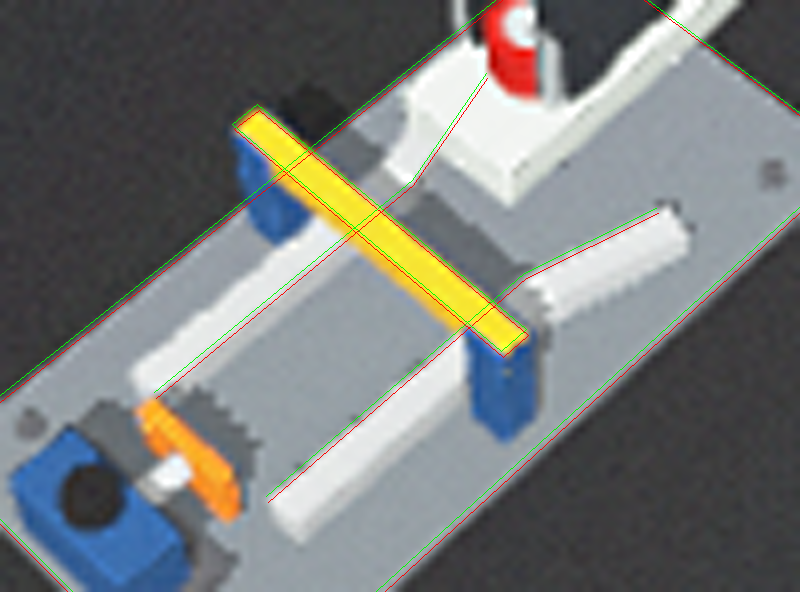

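Both candidate poses lie on the bar, fences and base edges within about 0.3 pixel, so the gauge is at about (515, 100.9), yaw 73.15. I go to the mouth next.

```bash
python3 to.py 494.4 33.0 30 73.15
```

```text
t 8.45 pos [494.6  40.   80.8] rpy [ 1.7995e+02 -1.0000e-02  7.3190e+01] F [ 0.6 -0.3 -1.9] w 27.3 g 59.6 q [  5.  17. -20.  53.  -0. 111.]
shift cm [-0.68  0.18  5.08] roll 0.04
```

Request:
move_arm:
  targets:
    - {"tx": -0.68,"ty": 0.17,"tz": 0,"roll": 0}
    - {"tx": 0,"ty": 0,"tz": 1.5,"roll": 0}
    - {"tx": 0,"ty": 0,"tz": 1.3,"roll": 0}
    - {"tx": 0,"ty": 0,"tz": 0,"roll": 0}

```text
time: 8.95
eef_pos: [493.1, 32.8, 51.4]
ee_rot: [-179.9, 0.0, 73.1]
ft_force: [-0.4, 0.7, -1.7]
width: 27.4
gripper_force: 59.6
```

```bash
python3 to.py 494.4 33.0 30 73.15;  python3 - <<'E'
from fit import *
o=arm.get_obs()
c=cam('side'); u,v=map(int,w2px(c,[505,70,20])); W,H,s=45,35,8; x0,y0=u-W,v-H
i=cv2.resize(c['img'][y0:v+H,x0:u+W,::-1],None,fx=s,fy=s,interpolation=cv2.INTER_CUBIC)
def draw(p,pts,col,closed=False):
    Rz=R.from_euler('z',p[2],degrees=True).as_matrix()
    q=[w2px(c,Rz@np.array([x,y,0.])+[p[0],p[1],z]) for x,y,z in pts]
    cv2.polylines(i,[((np.array(q)-[x0,y0]+.5)*s).astype(np.int32)],closed,col,1)
p=(515,100.9,73.15)
for sg in(1,-1): draw(p,[(70,25*sg,20),(-35,25*sg,20),(-80,38*sg,20)],(0,0,255))
e=o['eef_pos']; zb=e[2]-22
for z in(zb,zb+18): draw((e[0],e[1],o['ee_rot'][2]),[(35,22,z),(35,-22,z),(-75,-22,z),(-75,22,z)],(0,255,0),True)
cv2.imwrite('pics/ov2.png',i)
E
```

```text
t 8.95 pos [493.1  32.8  51.4] rpy [-1.7989e+02  5.0000e-02  7.3130e+01] F [-0.4  0.7 -1.7] w 27.4 g 59.6 q [  4.  18. -23.  49.  -0. 111.]
shift cm [0.06 0.12 2.14] roll -0.02
```

View pics/ov2.png

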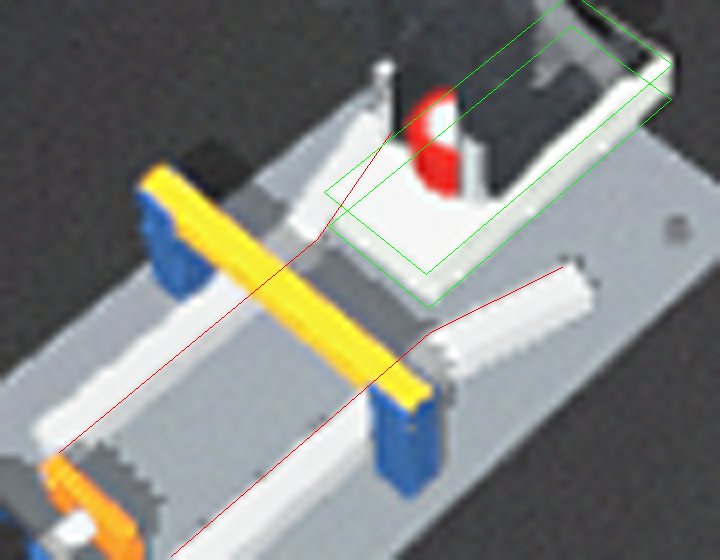

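The plate matches the robot's outline (front corners 325,195 and 430,303) and is aligned with the lane lines. I correct by about 1 mm and lower.

Request:
move_arm:
  targets:
    - {"tx": 0,"ty": 0.08,"tz": 0,"roll": 0}
    - {"tx": 0,"ty": 0,"tz": 1,"roll": 0}
    - {"tx": 0,"ty": 0,"tz": 0.8,"roll": 0}
    - {"tx": 0,"ty": 0,"tz": 0.1,"roll": 0}
    - {"tx": 0,"ty": 0,"tz": 0,"roll": 0}

```text
time: 9.62
eef_pos: [494.6, 32.8, 33.1]
ee_rot: [-180.0, 0.0, 73.1]
ft_force: [-0.3, -0.4, -2.3]
width: 27.3
gripper_force: 59.6
```

```bash
python3 to.py 494.4 33.0 30 73.15
```

```text
t 9.625 pos [494.6  32.8  33.1] rpy [-1.7998e+02  1.0000e-02  7.3130e+01] F [-0.3 -0.4 -2.3] w 27.3 g 59.6 q [  4.  20. -24.  46.  -0. 111.]
shift cm [ 0.01 -0.02  0.31] roll -0.02
```

Request:
move_arm:
  targets:
    - {"tx": 0,"ty": 0,"tz": 0.15,"roll": 0}
    - {"tx": 0,"ty": 0,"tz": 0.1,"roll": 0}
    - {"tx": 0,"ty": 0,"tz": 0,"roll": 0}

```text
time: 10.0
eef_pos: [494.7, 32.8, 30.8]
ee_rot: [180.0, 0.0, 73.1]
ft_force: [-0.1, -0.7, -2.5]
width: 27.4
gripper_force: 59.6
```

Request:
move_arm:
  targets:
    - {"tx": 0,"ty": 0,"tz": 0.07,"roll": 0}
    - {"tx": 0,"ty": 0,"tz": 0,"roll": 0}

```text
time: 10.25
eef_pos: [494.8, 32.8, 30.2]
ee_rot: [180.0, 0.0, 73.1]
ft_force: [0.4, -0.3, -1.8]
width: 27.2
gripper_force: 59.6
```

Request:
move_arm:
  targets:
    - {"tx": 0,"ty": 0,"tz": 0.06,"roll": 0}
    - {"tx": 0,"ty": 0,"tz": 0,"roll": 0}

```text
time: 10.5
eef_pos: [494.8, 32.9, 30.0]
ee_rot: [180.0, -0.0, 73.1]
ft_force: [-2.0, 1.5, 5.3]
width: 27.6
gripper_force: 60.4
```

On the floor, as Fz went from −2 to +5. I release and lift.

Request:
move_arm:
  targets:
    - {"tx": 0,"ty": 0,"tz": 0,"roll": 0}
    - {"tx": 0,"ty": 0,"tz": 0,"roll": 0}
    - {"tx": 0,"ty": 0,"tz": 0,"roll": 0}
    - {"tx": 0,"ty": 0,"tz": -2,"roll": 0}
    - {"tx": 0,"ty": 0,"tz": -4,"roll": 0}
    - {"tx": 0,"ty": 0,"tz": -2,"roll": 0}
    - {"tx": -4,"ty": 0,"tz": 0,"roll": 0}
    - {"tx": -4,"ty": 0,"tz": 0,"roll": 0}
    - {"tx": -4,"ty": 0,"tz": 0,"roll": 0}
    - {"tx": 0,"ty": 0,"tz": 0,"roll": 0}
  jaw: 5.0

```text
time: 11.75
eef_pos: [459.1, -83.9, 109.6]
ee_rot: [-180.0, 0.0, 72.9]
ft_force: [-0.1, 0.4, -0.5]
width: 50.2
gripper_force: 0.0
```

```bash
python3 to.py 494.4 33.0 13 73.15
python3 - <<'E'
from fit import *
V=[]
for n in('side','top'):
    c=cam(n); u,v=map(int,w2px(c,[505,70,20])); save(c,n+'p.png',[u-35,v-35,u+35,v+35],6)
    print(n,[(np.round(d['position'],1).tolist(),round(d['confidence'],2)) for t in('holder_puck','holder_rear') for d in models.pinpoint(n,t)[:4]])
cv2.imwrite('pics/p1.png',cv2.resize(np.hstack([cv2.imread('pics/topp.png'),cv2.imread('pics/sidep.png')]),(800,400)))
E
```

```text
t 11.75 pos [459.1 -83.9 109.6] rpy [-1.7999e+02  3.0000e-02  7.2950e+01] F [-0.1  0.4 -0.5] w 50.2 g 0.0 q [-10.  12. -21.  56.  -0.  97.]
shift cm [12.22 -0.05  9.65] roll -0.2
side [([274.1, -266.9, 29.0], 0.92), ([491.5, 36.4, 30.6], 0.79), ([290.5, -402.6, 30.7], 0.59), ([217.3, -419.7, 10.1], 0.96), ([471.2, -43.7, 18.0], 0.74), ([327.9, -218.9, 4.9], 0.65)]
top [([294.2, -405.8, 28.8], 0.94), ([275.0, -267.1, 29.7], 0.93), ([492.0, 32.0, 33.1], 0.51), ([216.5, -417.2, 7.2], 0.83), ([328.7, -218.1, 10.7], 0.82), ([473.8, -46.5, 17.5], 0.74), ([514.2, 102.5, -0.9], 0.39)]
```

View pics/p1.png

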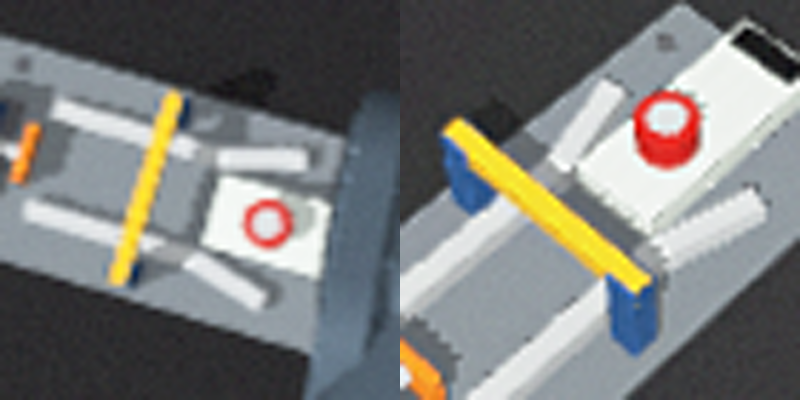

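The holder sits flat in the mouth between the flared fences, in both the top view (disc at about 268,222 in the crop) and the side view (667,128). I now shut the fingers and descend behind its rear face.

Request:
move_arm:
  targets:
    - {"tx": 0,"ty": 0,"tz": 2,"roll": -0.2}
    - {"tx": 0,"ty": 0,"tz": 3,"roll": 0}
    - {"tx": 0,"ty": 0,"tz": 2.5,"roll": 0}
    - {"tx": 0,"ty": 0,"tz": 1.2,"roll": 0}
    - {"tx": 0,"ty": 0,"tz": 0.7,"roll": 0}
    - {"tx": 0,"ty": 0,"tz": 0.2,"roll": 0}
    - {"tx": 0,"ty": 0,"tz": 0,"roll": 0}
  jaw: 0

```text
time: 12.92
eef_pos: [460.3, -82.1, 14.0]
ee_rot: [180.0, 0.0, 73.3]
ft_force: [0.1, -0.1, 0.6]
width: 0.1
gripper_force: 0.0
```

```bash
cat > g.py <<'E'
from h import *
o=arm.get_obs(); t=np.radians(73.15); d=np.array([np.cos(t),np.sin(t)]); n=np.array([-d[1],d[0]])
r=o['eef_pos'][:2]-[515,100.9]; F=o['ft_force']
print('t',round(o['time'],2),'along',round(r@d,2),'across',round(r@n,2),'z',round(o['eef_pos'][2],1),'yaw',round(o['ee_rot'][2],2),'Falong',round(F[:2]@d,1),'Facross',round(F[:2]@n,1),'Fz',round(F[2],1))
E
python3 g.py
```

```text
t 12.93 along -190.97 across -0.67 z 14.0 yaw 73.33 Falong -0.0 Facross -0.1 Fz 0.6
```

Request:
move_arm:
  targets:
    - {"tx": 1.0,"ty": -0.05,"tz": 0.1,"roll": 0.1}
    - {"tx": 1.0,"ty": 0,"tz": 0,"roll": 0}
    - {"tx": 0.6,"ty": 0,"tz": 0,"roll": 0}
    - {"tx": 0.4,"ty": 0,"tz": 0,"roll": 0}
    - {"tx": 0.4,"ty": 0,"tz": 0,"roll": 0}
    - {"tx": 0.4,"ty": 0,"tz": 0,"roll": 0}
    - {"tx": 0.4,"ty": 0,"tz": 0,"roll": 0}

```text
time: 13.8
eef_pos: [471.5, -41.7, 12.5]
ee_rot: [-180.0, 0.0, 73.2]
ft_force: [-1.3, -2.8, 1.5]
width: 0.0
gripper_force: 1.2
```

```bash
python3 g.py
```

```text
t 13.8 along -149.06 across 0.34 z 12.5 yaw 73.21 Falong -3.1 Facross 0.4 Fz 1.5
```

Request:
move_arm:
  targets:
    - {"tx": 0.4,"ty": 0.03,"tz": 0,"roll": 0}
    - {"tx": 0.5,"ty": 0,"tz": 0,"roll": 0}
    - {"tx": 0.5,"ty": 0,"tz": 0,"roll": 0}
    - {"tx": 0.5,"ty": 0,"tz": 0,"roll": 0}
    - {"tx": 0.5,"ty": 0,"tz": 0,"roll": 0}
    - {"tx": 0.5,"ty": 0,"tz": 0,"roll": 0}
    - {"tx": 0.5,"ty": 0,"tz": 0,"roll": 0}
    - {"tx": 0.5,"ty": 0,"tz": 0,"roll": 0}
    - {"tx": 0.5,"ty": 0,"tz": 0,"roll": 0}
    - {"tx": 0.4,"ty": 0,"tz": 0,"roll": 0}

```text
time: 15.05
eef_pos: [485.7, 4.5, 12.5]
ee_rot: [-180.0, 0.0, 73.2]
ft_force: [-0.7, -3.5, 0.8]
width: 0.1
gripper_force: 1.3
```

```bash
python3 g.py
python3 - <<'E'
from h import *
for n in('side','top'):
    c=cam(n); print(n,[(np.round(d['position'],1).tolist(),round(d['confidence'],2)) for t in('holder_puck','holder_rear') for d in models.pinpoint(n,t)[:4]])
E
```

```text
t 15.05 along -100.73 across 0.11 z 12.5 yaw 73.23 Falong -3.5 Facross -0.4 Fz 0.8
side [([512.4, 89.5, 31.2], 0.93), ([290.3, -404.3, 30.6], 0.92), ([275.1, -268.2, 28.7], 0.83), ([490.2, 15.6, 16.3], 0.97), ([330.2, -216.4, 6.3], 0.91), ([216.1, -421.6, 12.9], 0.62)]
top [([274.6, -268.6, 29.5], 0.94), ([296.1, -402.6, 28.9], 0.61), ([510.0, 88.4, 34.7], 0.59), ([330.9, -219.9, 8.4], 0.61), ([216.4, -414.7, 5.2], 0.56), ([656.1, 329.0, 0.1], 0.22)]
```

Request:
move_arm:
  targets:
    - {"tx": 0.4,"ty": 0,"tz": 0,"roll": 0}
    - {"tx": 0.4,"ty": 0,"tz": 0,"roll": 0}
    - {"tx": 0.4,"ty": 0,"tz": 0,"roll": 0}
    - {"tx": 0.4,"ty": 0,"tz": 0,"roll": 0}
    - {"tx": 0.4,"ty": 0,"tz": 0,"roll": 0}
    - {"tx": 0.4,"ty": 0,"tz": 0,"roll": 0}
    - {"tx": 0.3,"ty": 0,"tz": 0,"roll": 0}
    - {"tx": 0.2,"ty": 0,"tz": 0,"roll": 0}

```text
time: 16.35
eef_pos: [494.0, 32.2, 12.5]
ee_rot: [-180.0, 0.0, 73.2]
ft_force: [-1.6, -1.1, 0.1]
width: -0.1
gripper_force: 0.5
```

```bash
python3 g.py
```

```text
t 16.35 along -71.84 across 0.14 z 12.5 yaw 73.23 Falong -1.5 Facross 1.2 Fz 0.1
```

Request:
move_arm:
  targets:
    - {"tx": 0.15,"ty": 0,"tz": 0,"roll": 0}
    - {"tx": 0.15,"ty": 0,"tz": 0,"roll": 0}
    - {"tx": 0.15,"ty": 0,"tz": 0,"roll": 0}
    - {"tx": 0.15,"ty": 0,"tz": 0,"roll": 0}
    - {"tx": 0.1,"ty": 0,"tz": 0,"roll": 0}

```text
time: 16.98
eef_pos: [496.0, 38.8, 12.5]
ee_rot: [180.0, 0.0, 73.2]
ft_force: [-1.4, -1.6, -0.1]
width: -0.2
gripper_force: 0.5
```

Request:
move_arm:
  targets:
    - {"tx": 0.1,"ty": 0,"tz": 0,"roll": 0}
    - {"tx": 0.1,"ty": 0,"tz": 0,"roll": 0}
    - {"tx": 0.1,"ty": 0,"tz": 0,"roll": 0}

```text
time: 17.35
eef_pos: [496.9, 41.6, 12.5]
ee_rot: [180.0, 0.0, 73.2]
ft_force: [-0.4, -1.2, 0.5]
width: 0.1
gripper_force: 0.5
```

Request:
move_arm:
  targets:
    - {"tx": 0.1,"ty": 0,"tz": 0,"roll": 0}
    - {"tx": 0.1,"ty": 0,"tz": 0,"roll": 0}
    - {"tx": 0.1,"ty": 0,"tz": 0,"roll": 0}

```text
time: 17.73
eef_pos: [497.8, 44.5, 12.5]
ee_rot: [180.0, 0.0, 73.2]
ft_force: [-0.7, -1.2, -0.8]
width: -0.3
gripper_force: 0.6
```

Request:
move_arm:
  targets:
    - {"tx": 0.1,"ty": 0,"tz": 0,"roll": 0}
    - {"tx": 0.1,"ty": 0,"tz": 0,"roll": 0}
    - {"tx": 0.1,"ty": 0,"tz": 0,"roll": 0}

```text
time: 18.1
eef_pos: [498.7, 47.3, 12.5]
ee_rot: [180.0, 0.0, 73.2]
ft_force: [-0.0, -1.4, -0.8]
width: 0.0
gripper_force: 0.6
```

Request:
move_arm:
  targets:
    - {"tx": 0.1,"ty": 0,"tz": 0,"roll": 0}
    - {"tx": 0.1,"ty": 0,"tz": 0,"roll": 0}
    - {"tx": 0.1,"ty": 0,"tz": 0,"roll": 0}

```text
time: 18.48
eef_pos: [499.5, 50.2, 12.5]
ee_rot: [180.0, 0.0, 73.2]
ft_force: [-1.1, -0.9, 0.1]
width: 0.2
gripper_force: 0.6
```

Request:
move_arm:
  targets:
    - {"tx": 0.1,"ty": 0,"tz": 0,"roll": 0}
    - {"tx": 0.1,"ty": 0,"tz": 0,"roll": 0}
    - {"tx": 0.1,"ty": 0,"tz": 0,"roll": 0}

```text
time: 18.85
eef_pos: [500.4, 53.1, 12.5]
ee_rot: [180.0, 0.0, 73.2]
ft_force: [-0.7, -1.4, -0.8]
width: 0.1
gripper_force: 0.6
```

Request:
move_arm:
  targets:
    - {"tx": 0.1,"ty": 0,"tz": 0,"roll": 0}
    - {"tx": 0.1,"ty": 0,"tz": 0,"roll": 0}
    - {"tx": 0.1,"ty": 0,"tz": 0,"roll": 0}

```text
time: 19.23
eef_pos: [501.3, 56.0, 12.5]
ee_rot: [180.0, 0.0, 73.2]
ft_force: [0.4, -1.5, -1.2]
width: 0.0
gripper_force: 0.6
```

Request:
move_arm:
  targets:
    - {"tx": 0.1,"ty": 0,"tz": 0,"roll": 0}
    - {"tx": 0.1,"ty": 0,"tz": 0,"roll": 0}
    - {"tx": 0.1,"ty": 0,"tz": 0,"roll": 0}

```text
time: 19.6
eef_pos: [501.7, 57.7, 12.5]
ee_rot: [180.0, 0.2, 73.2]
ft_force: [-2.4, -8.4, 2.3]
width: 0.5
gripper_force: 4.4
```

Request:
move_arm:
  targets:
    - {"tx": 0.05,"ty": 0,"tz": 0,"roll": 0}
    - {"tx": 0,"ty": 0,"tz": 0,"roll": 0}

```text
time: 19.85
eef_pos: [501.7, 58.0, 12.5]
ee_rot: [180.0, 0.2, 73.2]
ft_force: [-2.3, -8.1, 3.0]
width: 0.1
gripper_force: 4.4
```

```bash
python3 g.py
```

```text
t 19.85 along -44.92 across 0.26 z 12.5 yaw 73.18 Falong -8.4 Facross -0.1 Fz 3.0
```

Request:
move_arm:
  targets:
    - {"tx": 0.07,"ty": 0,"tz": 0,"roll": 0}
    - {"tx": 0.07,"ty": 0,"tz": 0,"roll": 0}
    - {"tx": 0,"ty": 0,"tz": 0,"roll": 0}

```text
time: 20.23
eef_pos: [502.0, 58.9, 12.5]
ee_rot: [180.0, 0.2, 73.2]
ft_force: [-2.2, -10.2, 3.0]
width: 0.1
gripper_force: 5.5
```

```bash
python3 g.py
```

```text
t 20.23 along -43.97 across 0.32 z 12.5 yaw 73.16 Falong -10.4 Facross -0.9 Fz 3.0
```

Request:
move_arm:
  targets:
    - {"tx": 0.07,"ty": 0,"tz": 0,"roll": 0}
    - {"tx": 0,"ty": 0,"tz": 0,"roll": 0}
    - {"tx": 0,"ty": 0,"tz": 0,"roll": 0}
    - {"tx": 0,"ty": 0,"tz": 0,"roll": 0}
    - {"tx": 0,"ty": 0,"tz": 0,"roll": 0}
    - {"tx": 0,"ty": 0,"tz": 0,"roll": 0}
    - {"tx": 0,"ty": 0,"tz": 0,"roll": 0}
    - {"tx": 0,"ty": 0,"tz": 0,"roll": 0}
    - {"tx": 0,"ty": 0,"tz": 0,"roll": 0}
    - {"tx": 0,"ty": 0,"tz": 0,"roll": 0}
    - {"tx": 0,"ty": 0,"tz": 0,"roll": 0}
    - {"tx": 0,"ty": 0,"tz": 0,"roll": 0}

```text
time: 21.72
eef_pos: [502.1, 59.4, 12.5]
ee_rot: [180.0, 0.2, 73.2]
ft_force: [-3.0, -11.5, 4.4]
width: -0.4
gripper_force: 6.1
```

```bash
python3 g.py
```

```text
t 21.73 along -43.49 across 0.32 z 12.5 yaw 73.15 Falong -11.8 Facross -0.4 Fz 4.4
```

Request:
move_arm:
  targets:
    - {"tx": -0.1,"ty": 0,"tz": 0,"roll": 0}
    - {"tx": -0.1,"ty": 0,"tz": 0,"roll": 0}
    - {"tx": -0.1,"ty": 0,"tz": 0,"roll": 0}
    - {"tx": -0.1,"ty": 0,"tz": 0,"roll": 0}
    - {"tx": -0.1,"ty": 0,"tz": 0,"roll": 0}
    - {"tx": -0.1,"ty": 0,"tz": 0,"roll": 0}
    - {"tx": -0.2,"ty": 0,"tz": 0,"roll": 0}
    - {"tx": -1,"ty": 0,"tz": 0,"roll": 0}
    - {"tx": -2,"ty": 0,"tz": 0,"roll": 0}
    - {"tx": -2,"ty": 0,"tz": -2,"roll": 0}
    - {"tx": 0,"ty": 0,"tz": -5,"roll": 0}
    - {"tx": 0,"ty": 0,"tz": -3,"roll": 0}

```text
time: 23.22
eef_pos: [486.4, 5.1, 114.5]
ee_rot: [179.9, -0.0, 73.2]
ft_force: [-0.2, -0.6, -0.5]
width: -0.0
gripper_force: 0.0
```

Request:
move_arm:
  targets:
    - {"tx": -4,"ty": 0,"tz": -3,"roll": 0}
    - {"tx": -4,"ty": 0,"tz": 0,"roll": 0}
    - {"tx": -4,"ty": 0,"tz": 0,"roll": 0}
    - {"tx": -4,"ty": 0,"tz": 0,"roll": 0}
    - {"tx": 0,"ty": 0,"tz": 0,"roll": 0}

```text
time: 23.85
eef_pos: [439.0, -149.6, 142.6]
ee_rot: [180.0, 0.0, 73.0]
ft_force: [-0.4, 0.0, -0.4]
width: 0.1
gripper_force: 0.0
```

```bash
python3 g.py
python3 - <<'E'
from fit import *
t=np.radians(73.15); d=np.array([np.cos(t),np.sin(t)]); n=np.array([-d[1],d[0]])
for nm in('side','top'):
    c=cam(nm)
    for th in('holder_puck','holder_rear','bar','green_holder_puck'):
        for q in models.pinpoint(nm,th)[:4]:
            r=np.array(q['position'][:2])-[515,100.9]
            if np.hypot(*r)<150 or 'green' in th: print(nm,th,np.round(q['position'],1),'along',round(r@d,1),'across',round(r@n,1),round(q['confidence'],2))
    i,b=crop(c,[515,100,5],50); o=np.clip((i[...,0]-i[...,2]-60)/60,0,1)*((i[...,1]<0.75*i[...,0])&(i[...,1]>.35*i[...,0]))
    ys,xs=np.where(o>.5); P=np.array([px2w(c,x+b[0],y+b[1],22)[:2] for x,y in zip(xs,ys)])-[515,100.9]; k=(P@d>50)
    if k.any(): print('orange along',np.percentile(P[k]@d,[5,50,95]).round(1))
E
```

```text
t 23.85 along -261.78 across 0.17 z 142.6 yaw 73.02 Falong -0.1 Facross 0.4 Fz -0.4
side holder_puck [526.2 140.9  33.4] along 41.5 across 0.9 0.78
side holder_rear [515.2  98.2  51.9] along -2.5 across -1.0 0.65
side holder_rear [503.2  64.8  19.6] along -38.0 across 0.8 0.64
side bar [513.1  99.3  48.6] along -2.1 across 1.4 0.56
side green_holder_puck [ 462.9 -275.2   26.9] along -375.1 across -59.2 0.53
side green_holder_puck [ 585.2 -498.5   -2.4] along -553.3 across -240.9 0.44
orange along [71.4 76.9 82.9]
top holder_puck [528.7 138.7  36.3] along 40.1 across -2.2 0.66
top holder_rear [503.4  66.1  16.1] along -36.7 across 1.0 0.86
top bar [509.7  99.3  51.7] along -3.1 across 4.6 0.46
top green_holder_puck [ 465.3 -280.7   25.2] along -379.6 across -63.0 0.49
orange along [53.6 80.2 84.4]
```

The disc is 41 mm past the bar, the holder's front end is at the pad, the green holder is where it was, and the arm is clear. I hand in the job.

```bash
python3 -c "
from rig import sign_off
print(sign_off())"
```

```text
the job is handed in; nothing more can be done
None
```

The red holder was set in the mouth, pushed under the bar and leaned on the stop pad at about 10 N for over a second (wrist peak about 12 N), then left there and handed in at about 24 s.

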